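# Tip the drained loaf tins back onto their bottoms

### The arm

A 6-joint arm with a two-finger parallel gripper is mounted at the origin on the work surface. World frame = base frame: x ahead of the robot, y to its left, z up, the work surface at z = 0. Lengths are in mm, angles in rad, forces in N, time in s.
With the tool pointing down it reaches from about 350 to 975 mm from the base axis. Payload 7.1 kg.
Tool frame: the origin (TCP) lies on the front face of the gripper's body, between the roots of the fingers; the fingertips stand 80 mm ahead of it and the grasp point (between the pads) lies 61 mm ahead of it (env.tips_ahead is the distance from the TCP to the fingertips, in mm); z points along the fingers, y is the direction in which the jaws open and shut (so a half turn about z gives the same grasp; the last joint's range is limited). The gripper opens to 88 mm and grips with 3 to 60 N. Pads are 20 mm wide; open, the fingers measure 115 mm over their backs; the gripper's body (75 mm by 178 mm) begins 61 mm behind the grasp point.
Start: joints at [1.25, 0.423, 1.63, -0, 1.089, -0.019], TCP at [185.743, 596.745, 302.675] pointing down, gripper open.
Joint ranges: [-3, 3], [-0.9, 2.11], [0.09, 2.58], [-1.31, 4.45], [0.11, 2.69], [-2.54, 2.54]. Speed limits (rad/s): [2.39, 2.39, 3.01, 3.14, 3.14, 3.14].

### API

Orientations are given as a unit quaternion [x, y, z, w].
In Python, from station import env, set_gripper, viewer, workorder gives the robot as it stands. Calls block until the motion is done:
- env.reach(position, orientation): joint-space move of the TCP to a pose.
- env.move_l(position, rot=None, rate=150, f_stop=None): straight line of the TCP; rot=None keeps the orientation; rate is the mean speed in mm/s. With f_stop (N) it stops when the force on the tool has changed by that much, and returns True; else False.
- env.move_joints(angles): joint-space move.
- set_gripper(opening): finger opening in mm; the grip force is fixed at half the most; returns when the fingers have stopped.
- env.hold(seconds).
- env.ik(position, orientation): joint angles nearest the present ones, or None.
- env.read_state(): the state.
- viewer.camera(name): name is "scene" or "top" or "wrist"; returns the picture (480x640x3 uint8, blue, green, red); there is no depth.
- viewer.camera_params(name): a dict with "fx", "fy", "cx", "cy" (pixels), "dist" ([k1, k2, p1, p2, k3] as OpenCV has them; the pictures are not rectified), "pose" (4x4, takes a point from camera to world coordinates); the wrist camera has in their place "tool_from_camera" (4x4, takes a point from camera to tool coordinates, whose origin is the TCP and whose axes are the flange's). Camera axes: x right, y up, looking along -z (the intrinsics and any distortion apply to the point x, -y, -z); pixel columns grow to the right and rows downward; lengths in mm; the calibration is good to about 2 mm. A picture is of the moment at which its call begins: read the wrist's pose just before it. camera_params takes no time and is no camera call.
A pose or a line that the arm cannot do raises env.IKError and nothing moves.
- workorder.sign_off(): hands the job in, once; it reports no verdict.
The state is a dict: "time_s": time; "qpos": joint angles; "dq": joint speeds; "tau": joint torques, N m; "tool_pos": TCP position; "orientation": TCP orientation; "force": force on the tool from outside, world axes, zero at the start; "wrist_torque": the same for the moment, N m; "width": finger opening in mm.
Only numpy, scipy, OpenCV 4.12 (cv2) and the standard library are available. Lean on these libraries where they do the work, as an engineer would, in place of code of your own. Each camera call takes 0.05 s, during which the arm holds its last target.

### The job

Two of the three loaf tins were left lying on their long sides to drain. Tip each of these two over with the fingertips so that it stands flat on its bottom with its mouth up, ready for filling: push it over about its own edge where it lies, without picking it up, pinching it or shoving it along the bench. Leave the third tin, which is already mouth up, and the other things on the bench alone.

Things in the scene. Friction and masses are not known exactly. Their poses are not given: they have to be found in the camera images.
- tin_1: Light-metal loaf tin, 0.25 to 0.42 kg: bottom 92 x 152 mm, flaring to 108 x 168 mm over the 6 mm rolled rim, 70 mm high, walls 2.5 mm. Origin: centre of the bottom's underside; z out of the mouth, y along its length. Starts lying on its -x long side, 107 mm high so, mouth facing towards the robot within 18 degrees (z axis 7 degrees above level), so it tips away from the robot.
- tin_2: Light-metal loaf tin, 0.25 to 0.42 kg: bottom 92 x 152 mm, flaring to 108 x 168 mm over the 6 mm rolled rim, 70 mm high, walls 2.5 mm. Origin: centre of the bottom's underside; z out of the mouth, y along its length. Starts lying on its -x long side, 107 mm high so, mouth facing away from the robot within 18 degrees (z axis 7 degrees above level), so it tips towards the robot.
- tin_3: Light-metal loaf tin, 0.32 kg: bottom 92 x 152 mm, flaring to 108 x 168 mm over the 6 mm rolled rim, 70 mm high, walls 2.5 mm. Origin: centre of the bottom's underside; z out of the mouth, y along its length. Already standing on its bottom, mouth up; to be left alone.
- tin_1_rim (a point): Middle of tin_1's long rim that is on top at the start (x +51, z 70 mm in the tin's frame), on the face that looks out of the mouth. Pushed level here, from the mouth side towards the bottom side, the tin tips with about 1 N; it is past balance after 25 degrees (rim about 50 mm on, now 122 mm high) and falls onto its bottom by itself.
- tin_1_edge (a point): Middle of tin_1's long bottom edge that lies on the bench at the start (x -46, z 0 mm in the tin's frame); the tin turns 83 degrees about it, away from the mouth side, to stand on its bottom.
- tin_2_rim (a point): Middle of tin_2's long rim that is on top at the start (x +51, z 70 mm in the tin's frame), on the face that looks out of the mouth. Pushed level here, from the mouth side towards the bottom side, the tin tips with about 1 N; it is past balance after 25 degrees (rim about 50 mm on, now 122 mm high) and falls onto its bottom by itself.
- tin_2_edge (a point): Middle of tin_2's long bottom edge that lies on the bench at the start (x -46, z 0 mm in the tin's frame); the tin turns 83 degrees about it, away from the mouth side, to stand on its bottom.
- scraper: Bench scraper lying flat at the robot's left end of the row of tins: steel blade 75 x 150 mm with a black round handle (22 mm) along one long edge, 22 mm high. Origin: below its middle, on the bench. Leave alone.
- dredger: Round steel flour dredger standing beyond the tins, 70 mm across, 100 mm high. Origin: centre of its underside. Leave alone.
- palette: Spatula with an orange handle lying on the bench beyond the tins, 260 mm long, handle to its -x. Origin: below its middle, on the bench. Leave alone.
Things that resemble listed ones, but are neither listed nor needed, are in the scene too. Leave any purple or red look-alike of the tin_2 alone.

How it is judged:
By the outcome, as a careful person would: the job done as asked, in the order asked, and still so for the second after the job is handed in, with the robot touching nothing.
It also fails if it takes over 42 s, if anything falls off the work surface, if the arm or the gripper's body presses on something with over 40 N, if the wrist force passes 120 N, or if a joint passes its speed limit or range.

## Working session

There is one attempt and no reset: what is moved stays moved. The work goes in short steps, each a Python script; the robot and the scene stay as the last script left them, time stands still between calls to the robot, and variables do not carry over. Pictures are saved under pics/ and viewed, and the job is handed in when it is done.

```bash
ls; mkdir -p pics
python3 - <<'E'
from station import env,set_gripper,viewer,workorder
import cv2,numpy as np
for n in("scene","top"):
    cv2.imwrite(f"pics/a_{n}.png",viewer.camera(n))
    p=viewer.camera_params(n);print(n,{k:np.round(v,3).tolist() for k,v in p.items()})
print(env.read_state()["time_s"], env.read_state()["orientation"])
E
```

```text
pics
scene {'fx': 571.671, 'fy': 571.671, 'cx': 331.991, 'cy': 238.025, 'dist': [-0.092, 0.0, 0.0, 0.0, 0.0], 'pose': [[-0.87, -0.394, 0.296, 999.027], [0.493, -0.698, 0.52, 769.313], [0.002, 0.598, 0.801, 1224.638], [0.0, 0.0, 0.0, 1.0]]}
top {'fx': 553.773, 'fy': 553.773, 'cx': 319.737, 'cy': 238.156, 'dist': [-0.151, 0.0, 0.0, 0.0, 0.0], 'pose': [[-0.016, 0.994, -0.109, 445.761], [-1.0, -0.016, 0.001, 61.514], [-0.001, 0.109, 0.994, 1404.933], [0.0, 0.0, 0.0, 1.0]]}
0.1 [ 1.50325845e-01  9.88636293e-01 -6.40768079e-04 -1.02295619e-04]
```

View pics/a_scene.png

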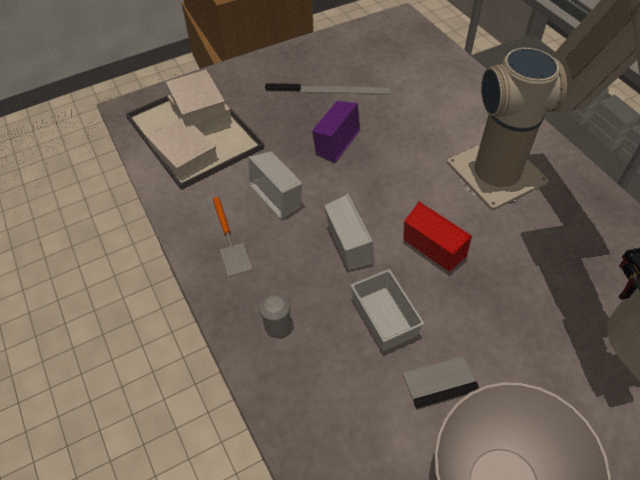

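View pics/a_top.png

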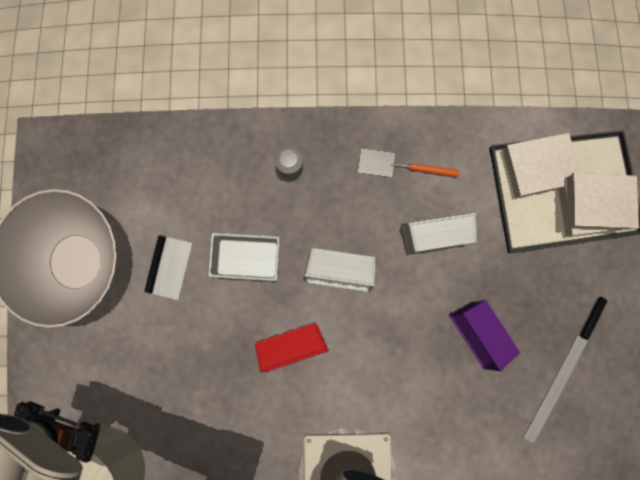

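Run:
```python
import cv2
t=cv2.imread("pics/a_top.png");s=cv2.imread("pics/a_scene.png")
cv2.imwrite("pics/c_top.png",cv2.resize(t[200:300,290:490],None,fx=4,fy=4,interpolation=cv2.INTER_CUBIC))
cv2.imwrite("pics/c_scene.png",cv2.resize(s[140:280,240:390],None,fx=4,fy=4,interpolation=cv2.INTER_CUBIC))
```

```text
(no output)
```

View pics/c_top.png

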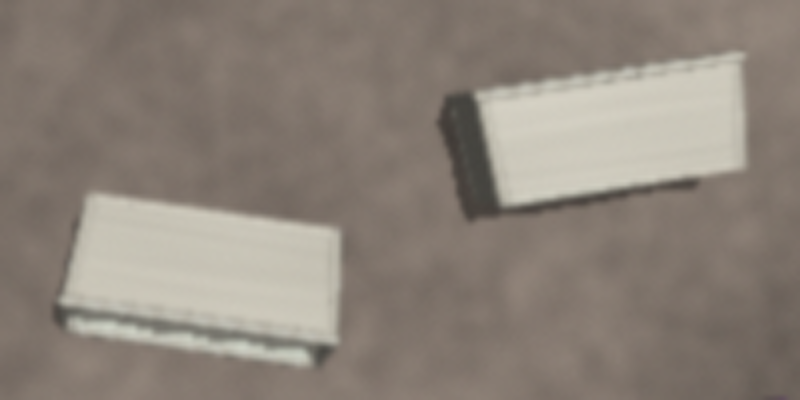

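View pics/c_scene.png

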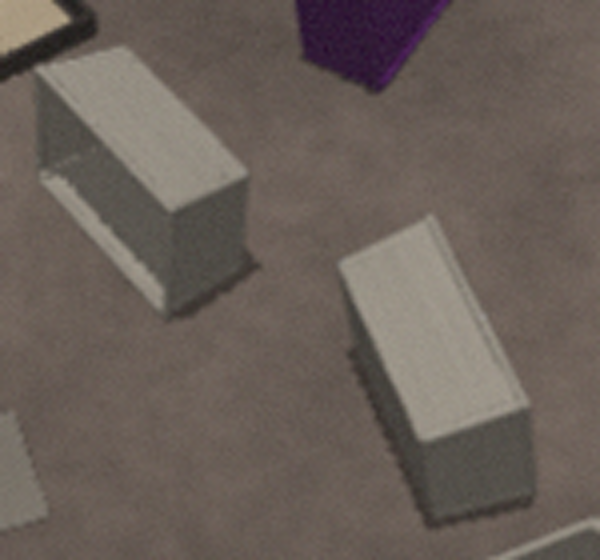

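```bash
cat > h.py <<'E'
from station import env,set_gripper,viewer,workorder
import cv2,numpy as np
def ray(cam,px):
    p=viewer.camera_params(cam);K=np.array([[p["fx"],0,p["cx"]],[0,p["fy"],p["cy"]],[0,0,1]])
    u=cv2.undistortPoints(np.array([[px]],float),K,np.array(p["dist"]))[0,0]
    T=np.array(p["pose"]);return T[:3,3],T[:3,:3]@np.array([u[0],-u[1],-1.])
def plane(cam,px,z):
    o,d=ray(cam,px);return o+d*(z-o[2])/d[2]
def tri(a,b):
    A=[];y=[]
    M=np.zeros((3,3));v=np.zeros(3)
    for c,p in(("top",a),("scene",b)):
        o,d=ray(c,p);d=d/np.linalg.norm(d);P=np.eye(3)-np.outer(d,d);M+=P;v+=P@o
    return np.linalg.solve(M,v)
E
python3 - <<'E'
from h import *
np.set_printoptions(precision=1,suppress=True)
C={1:dict(rim=[(305,275.5),(374.5,286.25)],bot=[(312,248.5),(375,257.5)],s=[(372.5,241.25),(348,193.75)]),
   2:dict(rim=[(407.5,223),(476.25,213.75)],bot=[(414.5,252),(476.5,242)],s=[(283.75,192.5),(249,157)])}
for k,c in C.items():
    r=[plane("top",p,106) for p in c["rim"]];b=[plane("top",p,91) for p in c["bot"]]
    d=r[1]-r[0];print(k,"rim",r[0],r[1],"len",np.linalg.norm(d),"mid",(r[0]+r[1])/2,"yaw",np.degrees(np.arctan2(d[0],d[1])))
    e=b[1]-b[0];print("  bot",np.linalg.norm(e),(b[0]+b[1])/2,np.degrees(np.arctan2(e[0],e[1])))
    s=[plane("scene",p,106) for p in c["s"]];print("  scene",s[0],s[1],(s[0]+s[1])/2)
    print("  tri",tri(c["rim"][0],c["s"][0]),tri(c["rim"][1],c["s"][1]))
E
```

```text
1 rim [500.3  96.2 106. ] [472.4 -66.2 106. ] len 164.8299374111128 mid [486.4  15.  106. ] yaw -170.2564141785667
  bot 151.5868853601972 [553.    4.3  91. ] -170.91290933882001
  scene [505.2 100.6 106. ] [479.5 -60.7 106. ] [492.3  19.9 106. ]
  tri [501.1  96.1  97.9] [473.6 -68.   95.1]
2 rim [ 620.7 -148.7  106. ] [ 640.8 -316.4  106. ] len 168.82780958919383 mid [ 630.7 -232.6  106. ] yaw 173.17514931217255
  bot 153.8033463279491 [ 563.3 -241.9   91. ] 171.9496204247873
  scene [ 622.7 -146.5  106. ] [ 647.8 -309.4  106. ] [ 635.3 -227.9  106. ]
  tri [ 621.3 -149.4  102.3] [ 643.4 -320.5   93.7]
```

```bash
cat >> h.py <<'E'
from scipy.spatial.transform import Rotation as R
def quats(n):
    for s in(1,-1):
        x=np.array([s*n[0],s*n[1],0]);z=np.array([0,0,-1.]);y=np.cross(z,x)
        yield R.from_matrix(np.column_stack([x,y,z])).as_quat()
def push(rim,n,over=64):
    n=np.array([n[0],n[1],0]);n/=np.linalg.norm(n);P=lambda s,tip:np.array([rim[0],rim[1],0])+n*s+[0,0,tip+80]
    best=None;q0=np.array(env.read_state()["qpos"])
    for q in quats(n):
        j=env.ik(P(-42,190),q)
        if j is not None and (best is None or abs(j[5])<best[0]): best=(abs(j[5]),q,j)
    q=best[1];print("joints",np.round(best[2],2))
    env.reach(P(-42,190),q)
    env.move_l(P(-42,93),rate=120)
    env.move_l(P(-18,93),rate=80)
    print("pre",env.read_state()["force"])
    env.move_l(P(12,97),rate=40)
    st=env.read_state();print("mid",st["force"],st["time_s"])
    env.move_l(P(over-10,105),rate=45)
    st=env.read_state();print("end",st["force"],st["time_s"])
    env.move_l(P(over-10,180),rate=150); print(env.read_state()["time_s"])
E
python3 - <<'E'
from h import *
push((487,15.5),(0.986,-0.169))
for c in("top","scene"): cv2.imwrite(f"pics/b_{c}.png",viewer.camera(c))
E
```

```text
joints [ 0.02  0.21  2.04 -0.    0.9  -1.38]
pre [-0.14621912 -0.05652988  0.17333579]
mid [-1.00189902 -1.24046167 -0.73005   ] 4.6667
end [-0.73425168  0.81923268 -0.32502331] 5.7667
6.4167
```

View pics/b_scene.png

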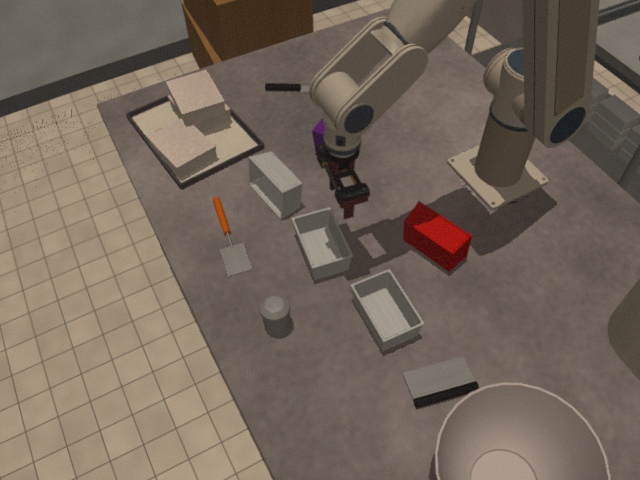

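View pics/b_top.png

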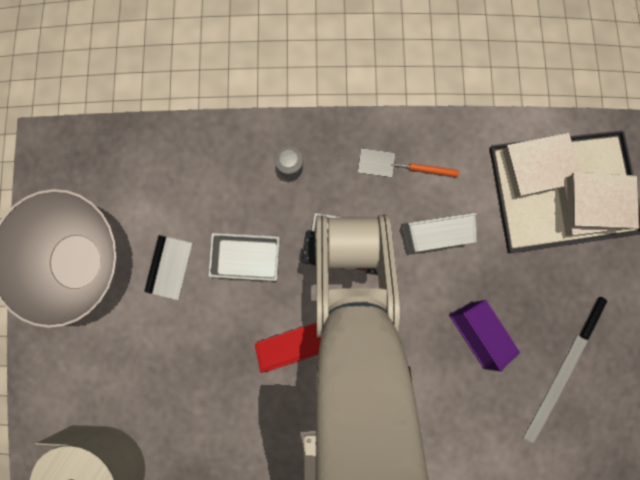

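The scene view shows tin_1 standing mouth up around (322,243), with tin_2 untouched around (275,185). Next is tin_2.

Run:
```python
from h import *
push((631.5,-232),(-0.993,-0.12))
env.reach([330,-20,330],env.read_state()["orientation"])
for c in("top","scene"): cv2.imwrite(f"pics/d_{c}.png",viewer.camera(c))
print(env.read_state()["time_s"])
```

```text
joints [-0.34  0.58  1.45 -0.    1.11  1.11]
pre [0.68445642 0.26660383 0.51634838]
mid [ 0.2461577  -0.57726592 -0.59286386] 10.9917
end [ 0.48662477  0.40678402 -0.80495795] 12.0917
12.7417
14.1167
```

View pics/d_scene.png

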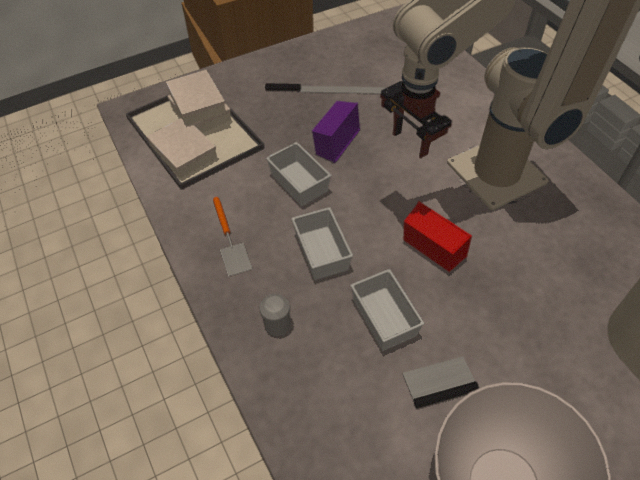

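View pics/d_top.png

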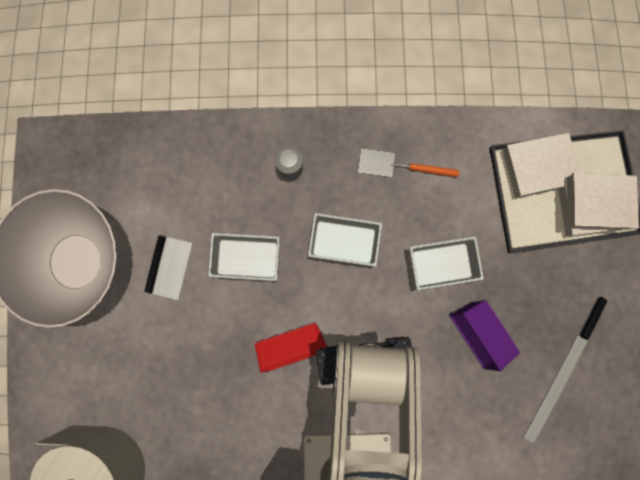

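Run:
```python
from h import *
a=cv2.imread("pics/a_top.png");d=cv2.imread("pics/d_top.png")
hsv=cv2.cvtColor(d,cv2.COLOR_BGR2HSV);g=cv2.cvtColor(d,cv2.COLOR_BGR2GRAY)
for n,q in (("1",[(315,214),(381,221),(377,266),(310,258)]),("2",[(409,247),(479,238),(483,279),(415,289)])):
    P=np.array([plane("top",p,70)[:2] for p in q]);print(n,"centre",P.mean(0).round(1),"sides",np.linalg.norm(P-np.roll(P,-1,0),axis=1).round())
m=cv2.absdiff(a,d).max(2)
for n,(x0,y0,x1,y1) in dict(tin3=(200,225,285,290),scraper=(140,225,195,305),dredger=(270,140,308,190),palette=(350,140,465,185),purple=(445,295,525,375),tray=(485,125,640,255)).items():
    print(n,(m[y0:y1,x0:x1]>40).sum())
workorder.sign_off();print(env.read_state()["time_s"])
```

```text
1 centre [587.1  -2.8] sides [162. 110. 163. 108.]
2 centre [ 525.6 -247.8] sides [176. 101. 170. 103.]
tin3 0
scraper 0
dredger 0
palette 0
purple 0
tray 0
the job is handed in; nothing more can be done
the job is handed in; nothing more can be done
```

I tipped tin_1 and then tin_2 about their own bottom edges, pushing level on the upper rim with both open fingertips. I used no grip, and the force readings I took during the pushes stayed under 2 N. The job was handed in about 14 s in, with the arm parked clear.

- **Tins upright:** The final pictures show both tins standing mouth up. Their centres are at about (587, -3) and (526, -248) mm. Turning in place predicts (588, -1) and (528, -246), so neither slid noticeably. The mouth sizes I measured were roughly 162 x 109 and 173 x 102 mm, against 168 x 108 mm, which is about what picking corners by eye allows.
- **Other things:** The top view shows no change at tin_3, the scraper, dredger, palette, purple look-alike or tray. I checked the red look-alike only by eye, because the arm partly covers it in the top view; in the scene view it looks unmoved.
- **Disagreement:** The rim positions from the top and scene cameras differed by about 5 to 10 mm. I used the top view, pushed about 4 mm past the 50 mm balance point as a margin, and it was enough.

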